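# Pull the handover window's sash down with the hook pole

### The job

At this parcel counter, close the blue handover window for the night: take the orange-handled pole that ends in a hook from the carton it lies on, lower its hook into the ring on the blue sash and bring the sash fully down with it. Leave the grey window's sash as it is, then unhook the pole and lay it gently, without dropping it, back on the same carton.

Things in the scene. Friction and masses are not known exactly. Their poses are not given: they have to be found in the camera images.
- hook_pole: Window pole, 0.1 kg (sizes in mm): orange handle 140 long, 26 wide, 36 high, then a 10 thick shaft whose end bends straight down as a hook. Origin: mid-width of the handle's underside, below the balance point (grip there); x to the hook, z up. Handle x -95 to 45; shaft axis z 18; hook at x 160, tip z -27. Lies upright on its carton, hook overhanging. (The black-handled stick is not needed.)
- blue_ring (a point): Centre of the red ring on the blue sash. Ring lies level (hole seen from above), inner diameter 48 mm, bar 8 mm thick; centre 65 mm from the sash, on the robot's side; x to the sash, z up. The sash slides straight down; about 1.5 N moves it and it stays where left. Ring starts 220 to 260 mm above the table, 100 mm when fully down at its stop. Window 220 mm wide, 424 mm high.
- grey_ring (a point): Centre of the steel ring on the sash of the other, grey window, of the same build and sizes, also raised. To be left as it is.
- pole_carton: Closed cardboard carton with a green tape band, fixed on the table, 180 (x) by 150 (y) by 60 mm high; the hook pole lies on it at the start and must at the end. Origin: centre of its underside; flat top 60 mm above it. The pole's hook overhangs its +x end. (A similar carton with a white band carries the black stick.)
There are look-alikes about, which are no part of the job. What is shaped like the pole_carton but turquoise or yellow is not meant.

How it is judged:
On the way, in this order (a step that is already met when the one before it is completed fails the run):
1. the pole's hook is down in the blue sash's ring while the sash is still up (ring above 180 mm) (height (world z) of blue_ring above 0.18 m and x of blue_ring in the frame of hook_pole between 0.13 and 0.19 m and y of blue_ring in the frame of hook_pole between -0.03 and 0.03 m and z of blue_ring in the frame of hook_pole between -0.017 and 0.02 m), for 0.1 s.
2. the sash is fully down (ring within 15 mm of its lowest height, 100 mm) with the hook still in the ring (height (world z) of blue_ring below 0.115 m and x of blue_ring in the frame of hook_pole between 0.13 and 0.19 m and y of blue_ring in the frame of hook_pole between -0.03 and 0.03 m and z of blue_ring in the frame of hook_pole between -0.017 and 0.02 m), for 0.1 s.
At the end, for the whole second after the job is handed in: The blue sash is down (its ring no more than 15 mm above its lowest height of 100 mm), the hook pole lies at rest on the top of the green-banded carton it came from (its origin anywhere over the carton's top), and the grey sash is within 15 mm of where it was (height (world z) of blue_ring below 0.115 m and x of hook_pole in the frame of pole_carton between -0.09 and 0.09 m and y of hook_pole in the frame of pole_carton between -0.075 and 0.075 m and z of hook_pole in the frame of pole_carton between 0.045 and 0.1 m and linear speed of hook_pole below 0.02 m/s and angular speed of hook_pole below 0.2 rad/s and distance of grey_ring from where it was at the start of the episode below 0.015 m); the robot touches nothing.
It fails at once if the grey window's sash is moved by more than 15 mm (distance of grey_ring from where it was at the start of the episode above 0.015 m).
It fails at once if the pole is dropped (falls faster than 0.7 m/s, a fall of about 25 mm, with no finger on it) (linear speed of hook_pole above 0.7 m/s and contact force between the fingers and hook_pole below 0.05 N).
It also fails if it takes over 67 s, if anything falls off the work surface, if the arm or the gripper's body presses on something with over 40 N, if the wrist force passes 120 N, or if a joint passes its speed limit or range.

### The arm

A 7-joint arm with a two-finger parallel gripper is mounted at the origin on the work surface. World frame = base frame: x ahead of the robot, y to its left, z up, the work surface at z = 0. Lengths are in m, angles in rad, forces in N, time in s.
With the tool pointing down it reaches from about 0.35 to 0.9 m from the base axis. Payload 8.1 kg.
Tool frame: the origin (TCP) lies where the fingers leave the gripper's body, on its centre line; the fingertips stand 66 mm ahead of it and the grasp point (between the pads) lies 47 mm ahead of it (arm.tip_reach is the distance from the TCP to the fingertips, in m); z points along the fingers, y is the direction in which the jaws open and shut (so a half turn about z gives the same grasp; the last joint's range is limited). The gripper opens to 92 mm and grips with 3 to 60 N. Pads are 19 mm wide; open, the fingers measure 130 mm over their backs; the gripper's body (75 mm by 190 mm) begins 47 mm behind the grasp point.
Start: joints at [1.049, 0.434, 0.025, 1.573, -0.012, 1.134, -0.075], TCP at [0.254, -0.571, 0.292] pointing down, gripper open.
Joint ranges: [-2.62, 2.62], [-0.44, 2.09], [-1.27, 1.32], [0.08, 2.57], [-1.32, 4.46], [0.12, 2], [-2.74, 2.74]. Speed limits (rad/s): [2.22, 2.22, 3.01, 3.01, 3.14, 3.14, 3.14].

### API

Orientations are given as a rotation vector (axis times angle).
In Python, from cell import arm gives the robot as it stands.
- The arm moves only by the tool carry_out, never from a script. Its argument "plan" is a list of rows, each a list of 5 numbers: the shift along the world's x, y, z in cm, then the turn about the world's z in rad, then the finger opening in cm, from 0 to 9.18. In form: [[tx, ty, tz, spin, fingers], ...]. A call has 1 to 20 rows; each row is the pose to reach, as a shift and turn from the pose measured when the call began; what a row does not reach only later rows make up. A row lasts 1/10 s, in which the tool goes at most 50 mm and 8.59 degrees, less where a joint would pass 70% of its speed; a pose out of reach is approached as far as the arm can. A call with a gripper value outside its range is refused whole. The fingers move at their own pace and stop on an object; "squeeze" is the grip in N (left out, the last holds). Time passes only in rows, so rows that repeat a pose let the fingers close. It gives the time, the measured TCP pose, the force and the opening at its end, in the units of the state.
- arm.observe(): the state, without advancing time (a new reading comes with each control period).
- arm.get_image(name): name is "side" or "top" or "wrist"; returns (picture, depth): 420x560x3 uint8, red, green, blue; 420x560 float32, m along the optical axis (not along the pixel's ray), 0 where there is no reading.
- arm.get_calibration(name): a dict with "intrinsics" (3x3 intrinsics, pixels), "D" ([k1, k2, p1, p2, k3] as OpenCV has them; the pictures are not rectified), "rvec" (rotation vector, rad) and "tvec" (3), from world to camera coordinates, as OpenCV has them; the wrist camera has in their place "tool_from_camera" (4x4, takes a point from camera to tool coordinates, whose origin is the TCP and whose axes are the flange's). Camera axes: x right, y down, z forward; pixel columns grow to the right and rows downward; lengths in m; the calibration is good to about 2 mm. A picture is of the moment at which its call begins: read the wrist's pose just before it. get_calibration takes no time and is no camera call.
- arm.sign_off(): hands the job in, once; it reports no verdict.
The state is a dict: "clock": time; "joints": joint angles; "dq": joint speeds; "joint_efforts": joint torques, N m; "position": TCP position; "ee_rot": TCP orientation; "force": force on the tool from outside, world axes, zero at the start; "ft_torque": the same for the moment, N m; "width": opening from 0.0 (shut) to 1.0 (fully open).
Only numpy, scipy, OpenCV 4.12 (cv2) and the standard library are available. Lean on these libraries where they do the work, as an engineer would, in place of code of your own. Each camera call takes 0.05 s, during which the arm holds its last target. There are 200 camera calls.

## Working session

There is one attempt and no reset: what is moved stays moved. The work goes in short steps, Python scripts to look and compute and a tool call to move; the robot and the scene stay as the last step left them, time stands still between calls to the robot, and variables do not carry over. Pictures are saved under pics/ and viewed, about 8 in all and at most 12, crops included, and the job is handed in when it is done.

Besides the shell and the picture viewer there is one more tool, called as name([rows], argument=value, ...), one row to a line, values as JSON. carry_out: Moves the arm, as the interface text tells. Its arguments: {"type":"object","properties":{"plan":{"type":"array"},"squeeze":{"type":"number"}},"required":["plan"]}

```bash
mkdir -p pics; cat > h.py <<'E'
import numpy as np, cv2
from cell import arm
def pose():
    s=arm.observe(); R=cv2.Rodrigues(np.array(s["ee_rot"],float))[0]; return R,np.array(s["position"],float),s
def grab(n):
    R,p,s=pose(); im,d=arm.get_image(n); c=arm.get_calibration(n)
    if n=="wrist":
        T=np.array(c["tool_from_camera"]); Rw=R@T[:3,:3]; o=R@T[:3,3]+p
    else:
        Rc=cv2.Rodrigues(np.array(c["rvec"],float))[0]; Rw=Rc.T; o=-Rc.T@np.array(c["tvec"],float).ravel()
    return im,d,np.array(c["intrinsics"],float),np.array(c["D"],float),Rw,o
def cloud(g):
    im,d,K,D,Rw,o=g; h,w=d.shape
    uv=np.stack(np.meshgrid(np.arange(w),np.arange(h)),-1).reshape(-1,1,2).astype(np.float32)
    n=cv2.undistortPoints(uv,K,D).reshape(h,w,2)
    P=np.dstack([n,np.ones((h,w))])*d[...,None]
    X=P@Rw.T+o; X[d<=0]=np.nan; return X
def save(n,im): cv2.imwrite(f"pics/{n}.png",im[...,::-1])
E
python3 - <<'E'
from h import *
for n in("top","side"):
    g=grab(n); save(n+"0",g[0]); np.save(n+"_X.npy",cloud(g)); np.save(n+"_im.npy",g[0]); print(n,g[5],g[2][0,0])
print(pose())
E
```

```text
top [0.12360342 0.09667837 1.49678115] 448.5745865083612
side [0.28684444 0.7478447  0.90137572] 387.0675786311208
(array([[ 9.13607988e-01,  4.06595554e-01, -7.06721862e-04],
       [ 4.06596141e-01, -9.13607181e-01,  1.22345995e-03],
       [-1.48212793e-04, -1.40511317e-03, -9.99999002e-01]]), array([ 0.25396184, -0.57066296,  0.29153731]), {'clock': 0.1, 'joints': array([ 1.04939775,  0.43512054,  0.02497764,  1.57402289, -0.01157942,
        1.13400671, -0.0751089 ]), 'dq': array([ 0.0009325 , -0.00113189,  0.00019668, -0.00137772, -0.00059206,
       -0.00090475, -0.00024078]), 'joint_efforts': array([ 4.23598249e-03, -6.69124889e+01,  9.88791436e-01, -3.15143645e+01,
       -6.03665365e-02,  3.75028490e-02,  4.75570414e-05]), 'position': array([ 0.25396184, -0.57066296,  0.29153731]), 'ee_rot': array([-3.07167721e+00, -6.52658116e-01,  6.86160527e-04]), 'force': array([-0.13242918, -0.00302395, -0.17238458]), 'ft_torque': array([-0.00120095,  0.02302524,  0.01652373]), 'width': 0.9990305803633898})
```

View pics/top0.png

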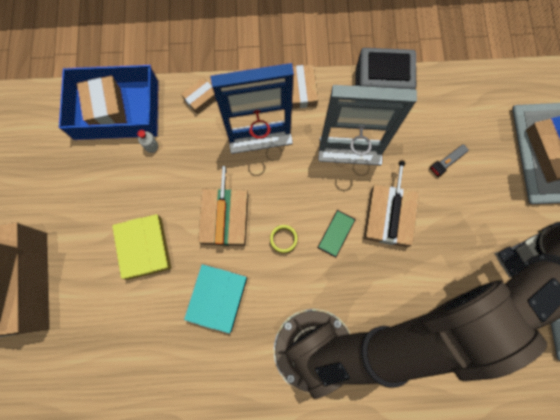

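View pics/side0.png

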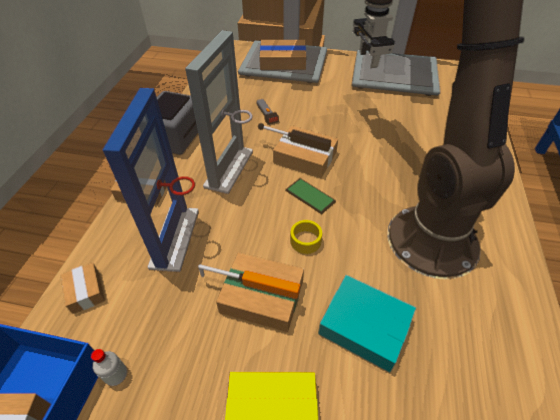

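The top view shows the orange pole on the green-banded carton (handle about (221,215), hook end (223,170)), the red ring at (260,128) and the grey ring at (361,146). The side view agrees, with the red ring at (182,186) and the pole at (250,280).

```bash
python3 - <<'E'
from h import *
def st(n,m,X):
    P=X[m]; P=P[~np.isnan(P[:,0])]; print(n,len(P),P.mean(0).round(4),np.percentile(P,[3,50,97],axis=0).round(3).tolist()); return P
for v in("top","side"):
    X=np.load(v+"_X.npy"); im=np.load(v+"_im.npy"); hsv=cv2.cvtColor(im,cv2.COLOR_RGB2HSV); H,S,V=[hsv[...,i].astype(int) for i in range(3)]
    r,c=np.mgrid[:420,:560]
    roi=(abs(c-222)<40)&(abs(r-215)<50) if v=="top" else (abs(c-260)<60)&(abs(r-285)<40)
    o=roi&(H>=8)&(H<=18)&(S>220)&(V>150)
    P=st(v+" handle",o,X)
    if len(P)>20:
        Q=P[P[:,2]>0.08]; (cx,cy),(w,h),a=cv2.minAreaRect((Q[:,:2]*1000).astype(np.float32)); print("  rect",cx,cy,w,h,a)
    roi=(abs(c-260)<16)&(abs(r-128)<16) if v=="top" else (abs(c-182)<20)&(abs(r-186)<14)
    red=roi&((H<6)|(H>174))&(S>150)&(V>90)
    P=st(v+" ring",red,X)
    if len(P)>10: print("  circ",cv2.minEnclosingCircle((P[:,:2]*1000).astype(np.float32)))
    roi=(abs(c-222)<30)&(abs(r-175)<16) if v=="top" else (abs(c-215)<25)&(abs(r-270)<12)
    sh=roi&(S<70)&(V>110); st(v+" shaft",sh&(X[...,2]>.04),X)
    # blue frame
    roi=(abs(c-252)<45)&(abs(r-105)<45) if v=="top" else (abs(c-150)<50)&(abs(r-180)<90)
    b=roi&(H>100)&(H<125)&(S>150); P=st(v+" blue",b,X)
    roi=(abs(c-223)<30)&(abs(r-215)<32) if v=="top" else (abs(c-260)<50)&(abs(r-290)<40)
    t=roi&(abs(X[...,2]-.06)<.012); P=st(v+" carton top",t,X)
    if len(P): print("  rect",cv2.minAreaRect((P[:,:2]*1000).astype(np.float32)))
E
```

```text
<stdin>:3: RuntimeWarning: Mean of empty slice.
  ret = um.true_divide(
Traceback (most recent call last):
IndexError: index -1 is out of bounds for axis 0 with size 0
```

```bash
cat > m.py <<'E'
from h import *
def st(n,m,X):
    P=X[m]; P=P[~np.isnan(P[:,0])]
    if len(P): print(n,len(P),P.mean(0).round(4),np.percentile(P,[3,50,97],axis=0).round(3).tolist())
    else: print(n,0,m.sum())
    return P
for v in("top","side"):
    X=np.load(v+"_X.npy"); im=np.load(v+"_im.npy"); hsv=cv2.cvtColor(im,cv2.COLOR_RGB2HSV); H,S,V=[hsv[...,i].astype(int) for i in range(3)]
    r,c=np.mgrid[:420,:560]
    print(hsv[215,221] if v=="top" else hsv[281,270], np.isnan(X[...,0]).mean())
    roi=(abs(c-222)<40)&(abs(r-215)<50) if v=="top" else (abs(c-260)<60)&(abs(r-285)<40)
    P=st(v+" handle",roi&(H>=8)&(H<=20)&(S>200)&(V>120),X)
    if len(P)>20:
        Q=P[P[:,2]>0.08]; print("  rect",cv2.minAreaRect((Q[:,:2]*1000).astype(np.float32)))
    roi=(abs(c-260)<16)&(abs(r-128)<16) if v=="top" else (abs(c-182)<20)&(abs(r-186)<14)
    P=st(v+" ring",roi&((H<6)|(H>174))&(S>150)&(V>90),X)
    if len(P)>10: print("  circ",cv2.minEnclosingCircle((P[P[:,2]>.15][:,:2]*1000).astype(np.float32)))
    roi=(abs(c-222)<30)&(abs(r-175)<16) if v=="top" else (abs(c-215)<25)&(abs(r-270)<12)
    st(v+" shaft",roi&(S<70)&(V>110)&(X[...,2]>.04),X)
    roi=(abs(c-252)<45)&(abs(r-105)<45) if v=="top" else (abs(c-150)<50)&(abs(r-180)<90)
    P=st(v+" blue",roi&(H>100)&(H<125)&(S>150),X); 
    if len(P): print("  rect",cv2.minAreaRect((P[:,:2]*1000).astype(np.float32)))
    roi=(abs(c-223)<30)&(abs(r-215)<32) if v=="top" else (abs(c-260)<50)&(abs(r-290)<40)
    P=st(v+" carton top",roi&(abs(X[...,2]-.06)<.012),X)
    if len(P): print("  rect",cv2.minAreaRect((P[:,:2]*1000).astype(np.float32)))
E
python3 m.py
```

```text
[ 17 165 205] 0.003937074829931973
top handle 0 0
top ring 71 [0.6627 0.1393 0.2085] [[0.637, 0.11, 0.034], [0.652, 0.144, 0.226], [0.732, 0.168, 0.231]]
  circ ((675.8929443359375, 143.22166442871094), 40.46033477783203)
top shaft 95 [0.5525 0.2699 0.076 ] [[0.52, 0.256, 0.055], [0.549, 0.27, 0.08], [0.596, 0.286, 0.088]]
top blue 1774 [0.7271 0.1458 0.3224] [[0.706, 0.047, 0.045], [0.729, 0.145, 0.393], [0.749, 0.246, 0.426]]
  rect ((732.0377197265625, 147.72784423828125), (33.42079162597656, 210.27743530273438), 6.707497596740723)
top carton top 2056 [0.4372 0.2735 0.0594] [[0.351, 0.204, 0.053], [0.437, 0.262, 0.059], [0.522, 0.347, 0.066]]
  rect ((436.7754821777344, 276.33709716796875), (151.74501037597656, 183.44187927246094), 85.44721221923828)
[ 18 255 219] 0.003915816326530612
side handle 598 [0.4088 0.2852 0.0953] [[0.345, 0.271, 0.088], [0.408, 0.286, 0.096], [0.475, 0.297, 0.099]]
  rect ((410.3205871582031, 283.334716796875), (25.0130672454834, 138.03756713867188), 85.65320587158203)
side ring 162 [0.669  0.1439 0.2262] [[0.635, 0.114, 0.223], [0.67, 0.147, 0.227], [0.707, 0.169, 0.23]]
  circ ((671.611083984375, 140.07305908203125), 38.421844482421875)
side shaft 170 [0.5437 0.2728 0.0806] [[0.495, 0.265, 0.06], [0.542, 0.273, 0.082], [0.596, 0.279, 0.085]]
side blue 985 [0.7308 0.1636 0.4097] [[0.71, 0.06, 0.079], [0.731, 0.169, 0.424], [0.752, 0.253, 0.426]]
  rect ((732.1622924804688, 154.732666015625), (33.22773361206055, 207.81930541992188), 6.909451484680176)
side carton top 3236 [0.4378 0.2871 0.0606] [[0.352, 0.206, 0.055], [0.438, 0.301, 0.061], [0.522, 0.352, 0.065]]
  rect ((434.280029296875, 276.5279846191406), (152.98477172851562, 186.88861083984375), 84.82512664794922)
```

Both cameras agree on these positions:

| Item | Position (m) | Note |
|---|---|---|
| Pole origin | (0.435, 0.282) | yaw −4.4° |
| Blue ring | (0.667, 0.141, 0.227) | window normal +6.7° |
| Carton top | z 0.06 | sizes match those given |

Next I move above the pole.

carry_out([
  [1.5, 4, 0, 0.14, 9],
  [3, 8, 0, 0.28, 9],
  [4.5, 12, 0, 0.42, 9],
  [6, 16, 0, 0.56, 9],
  [7.5, 20, 0, 0.7, 9],
  [9, 24, 0, 0.84, 9],
  [10.5, 28, 0, 0.98, 9],
  [12, 32, 0, 1.12, 9],
  [13.5, 36, 0, 1.26, 9],
  [15, 40, 0, 1.4, 9],
  [16, 44, 0, 1.54, 9],
  [17, 48, 0, 1.68, 9],
  [17.5, 52, 0, 1.82, 9],
  [18, 56, 0, 1.96, 9],
  [18, 60, 0, 2.1, 9],
  [18, 64, 0, 2.24, 9],
  [18, 68, 0, 2.38, 9],
  [18, 72, 0, 2.52, 9],
  [18, 76, 0, 2.65, 9],
  [18, 80, 0, 2.65, 9],
], squeeze=40)

```text
clock: 2.1
position: [0.4338, 0.2305, 0.2913]
ee_rot: [-0.108, -3.139, 0.003]
force: [0.7, -1.0, 0.1]
width: 0.98
```

carry_out([
  [0.1, 3, 0, 0, 9],
  [0.1, 5.1, 0, 0, 9],
  [0.1, 5.1, 0, 0, 9],
  [0.1, 5.1, 0, 0, 9],
])

```text
clock: 2.5
position: [0.4345, 0.2814, 0.2908]
ee_rot: [-0.106, -3.139, 0.004]
force: [-0.0, -1.9, 0.1]
width: 0.979
```

```bash
python3 - <<'E'
from h import *
g=grab("wrist"); save("w1",g[0]); X=cloud(g); im=g[0]
hsv=cv2.cvtColor(im,cv2.COLOR_RGB2HSV); H,S,V=[hsv[...,i].astype(int) for i in range(3)]
R,p,s=pose(); print(p,np.degrees(np.arctan2(R[1,0],R[0,0])),s["joints"].round(2))
P=X[(H>=6)&(H<=20)&(S>150)&(X[...,2]>.085)&(X[...,2]<.11)]
print(len(P),P.mean(0),cv2.minAreaRect((P[:,:2]*1000).astype(np.float32)))
# ring circle fit (known radius) from earlier side/top clouds
from scipy.optimize import least_squares
for v in("top","side"):
    X=np.load(v+"_X.npy"); hsv=cv2.cvtColor(np.load(v+"_im.npy"),cv2.COLOR_RGB2HSV); H,S,V=[hsv[...,i].astype(int) for i in range(3)]
    m=((H<6)|(H>174))&(S>140)&(V>80)&(abs(X[...,2]-.227)<.012)&(abs(X[...,0]-.66)<.06)&(abs(X[...,1]-.14)<.06)
    P=X[m]; 
    P=P[P[:,0]<.69]
    r=least_squares(lambda q:np.hypot(P[:,0]-q[0],P[:,1]-q[1])-.028,[.667,.141],loss="soft_l1",f_scale=.003); print(v,len(P),r.x,np.abs(r.fun).mean(),np.median(P[:,2]))
E
```

```text
[0.4348022  0.28058338 0.2908815 ] 176.0308484060109 [-0.03  0.39 -0.85  1.78  0.32  1.12  0.51]
3893 [0.40946468 0.28216402 0.09546146] ((414.19964599609375, 281.86517333984375), (25.87248992919922, 139.44187927246094), 86.02313232421875)
top 68 [0.66548244 0.13906219] 0.0018791012751281718 0.22651583675956233
side 138 [0.66274997 0.14095453] 0.0014104603623431276 0.22680951041439495
```

View pics/w1.png

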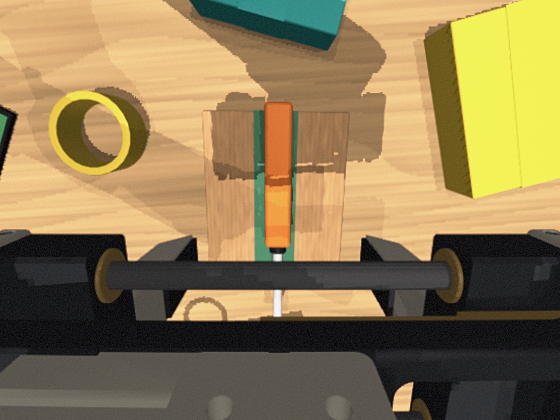

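The wrist view shows the handle centred between the fingers at column 278, aligned with the tool yaw. The measured centre is (0.412, 0.282) and its top is at z 0.0955, as expected. Next I descend and grip.

carry_out([
  [0.1, 0.1, -4, 0, 9],
  [0.1, 0.1, -8, 0, 9],
  [0.1, 0.1, -12, 0, 9],
  [0.1, 0.1, -14.5, 0, 9],
  [0.1, 0.1, -15.5, 0, 9],
  [0.1, 0.1, -16, 0, 9],
  [0.1, 0.1, -16, 0, 9],
  [0.1, 0.1, -16, 0, 1.5],
  [0.1, 0.1, -16, 0, 1.5],
  [0.1, 0.1, -16, 0, 1.5],
  [0.1, 0.1, -16, 0, 1.5],
  [0.1, 0.1, -16, 0, 1.5],
  [0.1, 0.1, -16, 0, 1.5],
  [0.1, 0.1, -16, 0, 1.5],
  [0.1, 0.1, -16, 0, 1.5],
  [0.1, 0.1, -16, 0, 1.5],
], squeeze=40)

```text
clock: 4.15
position: [0.4358, 0.2814, 0.1308]
ee_rot: [-0.109, -3.139, 0.005]
force: [-0.1, -1.5, 0.9]
width: 0.28
```

Gripped: the opening is 25.7 mm, which matches the 26 mm handle. Now I lift and move above the ring.

carry_out([
  [0, 0, 2, 0, 1.5],
  [0, 0, 5, 0, 1.5],
  [0, 0, 9, 0, 1.5],
  [0, 0, 13, 0, 1.5],
  [0, 0, 17, 0, 1.5],
  [0, 0, 20, 0, 1.5],
  [0, 0, 22, 0, 1.5],
  [0, 0, 22.5, 0, 1.5],
  [0, -2, 22.5, 0.05, 1.5],
  [1, -5, 22.5, 0.1, 1.5],
  [2.5, -8, 22.5, 0.15, 1.5],
  [4, -11, 22.5, 0.187, 1.5],
  [5.5, -14, 22.5, 0.187, 1.5],
  [6.5, -15.5, 22.5, 0.187, 1.5],
  [7, -16, 22.5, 0.187, 1.5],
  [7, -16, 22.5, 0.187, 1.5],
  [7, -16, 22.5, 0.187, 1.5],
])

```text
clock: 5.85
position: [0.505, 0.1228, 0.3554]
ee_rot: [0.188, -3.134, 0.004]
force: [-0.1, 0.3, -1.9]
width: 0.281
```

```bash
python3 - <<'E'
from h import *
R,p,s=pose(); print(p,np.degrees(np.arctan2(R[1,0],R[0,0])),s["width"],s["clock"])
out=[]
for n in("top","side"):
    g=grab(n); X=cloud(g); im=g[0]; np.save(n+"_X2.npy",X); np.save(n+"_im2.npy",im)
    a=im[80:230,170:330] if n=="top" else im[110:260,110:270]
    out.append(cv2.resize(a,None,fx=2.4,fy=2.4,interpolation=cv2.INTER_CUBIC))
    hsv=cv2.cvtColor(im,cv2.COLOR_RGB2HSV); S,V=hsv[...,1].astype(int),hsv[...,2]
    u=np.array([np.cos(np.radians(6.7)),np.sin(np.radians(6.7))]); v=np.array([-u[1],u[0]])
    d=X[...,:2]-p[:2]; a,b=d@u,d@v
    m=(a>.08)&(a<.18)&(abs(b)<.03)&(X[...,2]>.245)&(X[...,2]<.33)&(S<90)
    print(n,m.sum(),"shaft end a",np.percentile(a[m],[50,99,100]) if m.any() else 0)
    for lo in(.08,.10,.12,.14,.155):
        k=m&(a>lo)&(a<lo+.02)
        if k.any(): print(lo,k.sum(),b[k].mean().round(4),X[...,2][k].max().round(4),X[...,2][k].min().round(4))
save("a2",np.hstack(out))
E
```

```text
[0.50498708 0.12277288 0.35541215] -173.15226953002448 0.2806182486278335 5.85
top 0 shaft end a 0
side 202 shaft end a [0.13678887 0.16389697 0.16445195]
0.08 36 0.0031 0.3099 0.3005
0.1 36 0.0028 0.3106 0.3005
0.12 33 0.0032 0.3103 0.3021
0.14 70 0.0029 0.3097 0.2628
0.155 64 0.0036 0.3087 0.2613
```

View pics/a2.png

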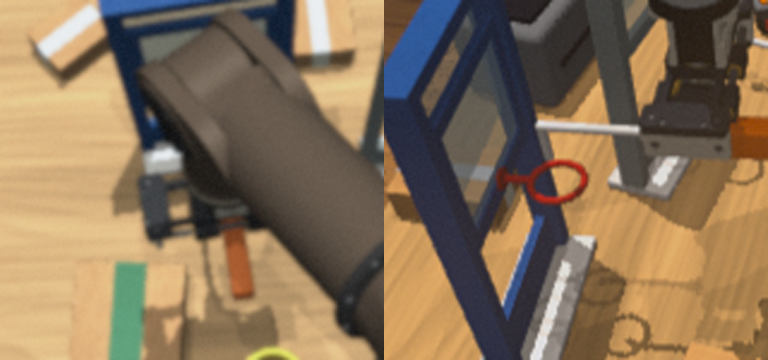

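The side view shows the pole level, with its shaft above the red ring (around (555,182) in the crop). The hook works out at (0.664, 0.1415), within 3 mm of the ring centre. Next I lower it in and check.

carry_out([
  [0, 0, -1.5, 0, 1.5],
  [0, 0, -3, 0, 1.5],
  [0, 0, -4, 0, 1.5],
  [0, 0, -5, 0, 1.5],
  [0, 0, -5.6, 0, 1.5],
  [0, 0, -6.1, 0, 1.5],
  [0, 0, -6.1, 0, 1.5],
  [0, 0, -6.1, 0, 1.5],
  [0, 0, -6.1, 0, 1.5],
])

```text
clock: 6.85
position: [0.5052, 0.1231, 0.2952]
ee_rot: [0.189, -3.136, 0.004]
force: [0.0, 0.0, -1.6]
width: 0.281
```

```bash
python3 - <<'E'
from h import *
R,p,s=pose(); print(p,s["force"],s["width"])
g=grab("side"); X=cloud(g); im=g[0]
hsv=cv2.cvtColor(im,cv2.COLOR_RGB2HSV); H,S,V=[hsv[...,i].astype(int) for i in range(3)]
m=((H<6)|(H>174))&(S>140)&(V>80)&(abs(X[...,0]-.66)<.06)&(abs(X[...,1]-.14)<.06)&(X[...,2]>.05)
print(m.sum(),np.median(X[m],0))
save("a3",cv2.resize(im[120:240,120:280],None,fx=4,fy=4,interpolation=cv2.INTER_CUBIC))
E
```

```text
[0.50519074 0.12308301 0.29521283] [ 0.00961704  0.00937143 -1.64979583] 0.2813272260484116
171 [0.68097498 0.14857898 0.22718978]
```

View pics/a3.png

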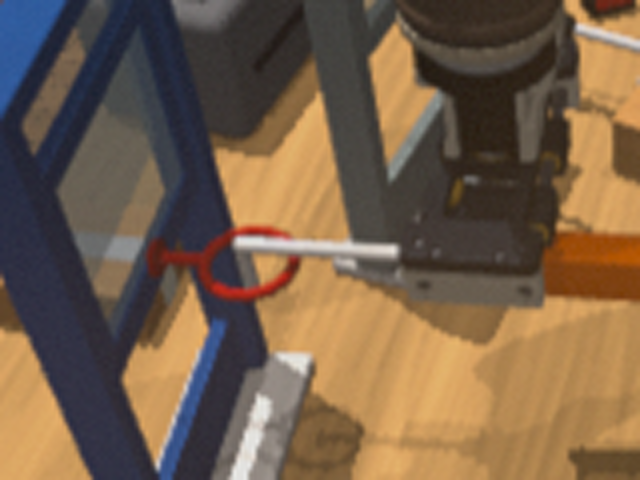

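The picture shows the hook down inside the red ring (shaft end at (240,245), hook passing through the hole), with the ring still at z 0.227. Next I pull the sash down.

carry_out([
  [0, 0, -0.8, 0, 1.5],
  [0, 0, -1.6, 0, 1.5],
  [0, 0, -2.4, 0, 1.5],
  [0, 0, -3.2, 0, 1.5],
  [0, 0, -4, 0, 1.5],
  [0, 0, -4.8, 0, 1.5],
  [0, 0, -5.6, 0, 1.5],
  [0, 0, -6.4, 0, 1.5],
  [0, 0, -7.2, 0, 1.5],
  [0, 0, -8, 0, 1.5],
  [0, 0, -8.8, 0, 1.5],
  [0, 0, -9.6, 0, 1.5],
  [0, 0, -10.4, 0, 1.5],
  [0, 0, -11.2, 0, 1.5],
  [0, 0, -12, 0, 1.5],
  [0, 0, -12.6, 0, 1.5],
  [0, 0, -13.2, 0, 1.5],
  [0, 0, -13.2, 0, 1.5],
  [0, 0, -13.2, 0, 1.5],
  [0, 0, -13.2, 0, 1.5],
])

```text
clock: 8.9
position: [0.505, 0.123, 0.1633]
ee_rot: [0.188, -3.135, 0.005]
force: [0.5, 0.1, -1.1]
width: 0.277
```

```bash
cat > chk.py <<'E'
from h import *
R,p,s=pose(); print(p,s["force"],s["width"],s["clock"])
g=grab("side"); X=cloud(g); im=g[0]
hsv=cv2.cvtColor(im,cv2.COLOR_RGB2HSV); H,S,V=[hsv[...,i].astype(int) for i in range(3)]
m=((H<6)|(H>174))&(S>140)&(V>80)&(abs(X[...,0]-.66)<.06)&(abs(X[...,1]-.14)<.06)&(X[...,2]>.05)
print("ring",m.sum(),np.median(X[m],0) if m.any() else 0)
u=-R[:2,0]; v=np.array([-u[1],u[0]]); d=X[...,:2]-p[:2]; a,b=d@u,d@v
z=X[...,2]-(p[2]-.071)
for lo in(.07,.09,.11,.13):
    k=(a>lo)&(a<lo+.02)&(abs(b)<.03)&(abs(z-.018)<.035)&(S<90)
    if k.any(): print("shaft",lo,k.sum(),b[k].mean().round(4),(z[k].max()).round(4))
import sys
save(sys.argv[1],im)
E
python3 chk.py a4
```

```text
[0.50503136 0.12296722 0.16326248] [ 0.47026042  0.06636315 -1.0941026 ] 0.2767002126602489 8.9
ring 138 [0.67719559 0.14617312 0.10359134]
shaft 0.07 29 0.0017 0.025
shaft 0.09 26 0.002 0.0279
shaft 0.11 28 0.0021 0.0272
shaft 0.13 26 0.0015 0.0256
```

View pics/a4.png

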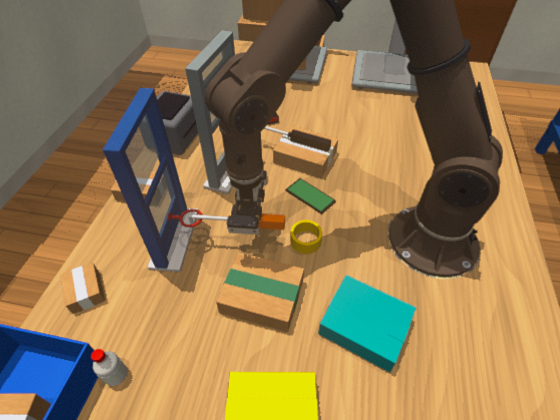

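The ring is at about 0.103 m with the hook still in it (pixel (190,218)) and the pole level. I press 2–3 mm more to seat it on the stop.

carry_out([
  [0, 0, -0.2, 0, 1.5],
  [0, 0, -0.3, 0, 1.5],
  [0, 0, -0.3, 0, 1.5],
  [0, 0, -0.3, 0, 1.5],
])

```text
clock: 9.35
position: [0.5053, 0.1231, 0.1606]
ee_rot: [-0.188, 3.136, -0.004]
force: [-0.4, -0.3, 2.3]
width: 0.279
```

```bash
python3 chk.py a5
```

```text
[0.50531437 0.12308598 0.16060371] [-0.4408626  -0.3492107   2.29885051] 0.2791464603238866 9.35
ring 141 [0.6807766  0.14730245 0.10360251]
shaft 0.07 24 0.0022 0.0272
shaft 0.09 31 0.0018 0.0267
shaft 0.11 25 0.0014 0.0268
shaft 0.13 31 0.0021 0.0286
```

Force rose by about 3.4 N while the ring stayed put, so the sash is on its stop. Now I unhook straight up and go back over the carton.

carry_out([
  [0, 0, 0.5, 0, 1.5],
  [0, 0, 1.5, 0, 1.5],
  [0, 0, 2.5, 0, 1.5],
  [0, 0, 4, 0, 1.5],
  [0, 0, 6, 0, 1.5],
  [0, 0, 8, 0, 1.5],
  [0, 0, 10, 0, 1.5],
  [-1, 0, 10, 0, 1.5],
  [-3, 2, 10, -0.05, 1.5],
  [-5, 5, 10, -0.1, 1.5],
  [-7, 8, 10, -0.15, 1.5],
  [-7, 11, 10, -0.187, 1.5],
  [-7, 14, 10, -0.187, 1.5],
  [-7, 15.8, 10, -0.187, 1.5],
  [-7, 15.8, 8, -0.187, 1.5],
  [-7, 15.8, 4, -0.187, 1.5],
  [-7, 15.8, 2, -0.187, 1.5],
  [-7, 15.8, 1, -0.187, 1.5],
  [-7, 15.8, 1, -0.187, 1.5],
])

```text
clock: 11.3
position: [0.4344, 0.2805, 0.1697]
ee_rot: [-0.105, -3.138, 0.006]
force: [0.5, 0.2, -0.3]
width: 0.281
```

```bash
python3 chk.py a6
```

```text
[0.4344403  0.28053044 0.16970845] [ 0.49601859  0.22655424 -0.34646728] 0.28074609701832837 11.3
ring 143 [0.67574877 0.1467175  0.10354962]
shaft 0.07 35 0.0007 0.0254
shaft 0.09 31 0.0011 0.0263
shaft 0.11 33 0.0008 0.0262
shaft 0.13 34 0.0005 0.0253
```

View pics/a6.png

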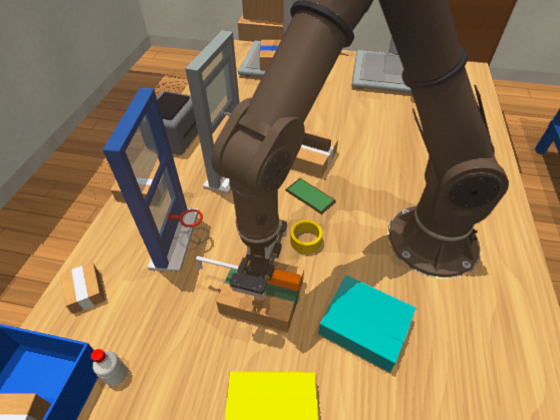

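The pole is held level over the green-banded carton, and the ring stays down at (192,218). Now I lower the last 39 mm gently.

carry_out([
  [0, 0, -1, 0, 1.5],
  [0, 0, -2, 0, 1.5],
  [0, 0, -3, 0, 1.5],
  [0, 0, -3.4, 0, 1.5],
  [0, 0, -3.7, 0, 1.5],
  [0, 0, -3.9, 0, 1.5],
  [0, 0, -3.9, 0, 1.5],
  [0, 0, -3.9, 0, 1.5],
])

```text
clock: 12.15
position: [0.4351, 0.2812, 0.132]
ee_rot: [-0.105, -3.14, 0.004]
force: [-0.1, -0.0, -1.3]
width: 0.281
```

carry_out([
  [0, 0, -0.1, 0, 1.5],
  [0, 0, -0.15, 0, 1.5],
  [0, 0, -0.15, 0, 1.5],
  [0, 0, -0.15, 0, 1.5],
])

```text
clock: 12.55
position: [0.4352, 0.2813, 0.1308]
ee_rot: [0.105, 3.14, -0.004]
force: [-0.6, -1.3, 5.2]
width: 0.281
```

Contact with the carton: force is up to 5.2 N at the original grip height. Now I open, then retreat straight up.

carry_out([
  [0, 0, 0.05, 0, 3],
  [0, 0, 0.05, 0, 4],
  [0, 0, 0.05, 0, 5],
  [0, 0, 0.05, 0, 7],
  [0, 0, 0.05, 0, 7],
  [0, 0, 0.05, 0, 7],
  [0, 0, 1, 0, 7],
  [0, 0, 3, 0, 7],
  [0, 0, 6, 0, 7],
  [0, 0, 10, 0, 7],
  [0, 0, 14, 0, 7],
  [0, 0, 16, 0, 7],
  [0, 0, 16, 0, 7],
])

```text
clock: 13.85
position: [0.4359, 0.2826, 0.2946]
ee_rot: [0.105, 3.135, 0.001]
force: [-0.5, 0.3, 1.3]
width: 0.764
```

```bash
python3 chk.py a7; python3 - <<'E'
from h import *
g=grab("wrist"); X=cloud(g); hsv=cv2.cvtColor(g[0],cv2.COLOR_RGB2HSV); H,S=hsv[...,0],hsv[...,1]
P=X[(H>=6)&(H<=20)&(S>150)&(X[...,2]>.085)&(X[...,2]<.11)]
print(len(P),P.mean(0),cv2.minAreaRect((P[:,:2]*1000).astype(np.float32)))
g=grab("side"); X=cloud(g); X0=np.load("side_X.npy")
for Y in(X0,X): print("grey",np.nanmedian(Y[112:121,232:252],axis=(0,1)),Y[122,240])
E
```

```text
[0.43591497 0.28259986 0.29455827] [-0.46890367  0.30589441  1.3160693 ] 0.7638317882966934 13.85
ring 147 [0.67769291 0.14599338 0.1037763 ]
3880 [0.40895721 0.28316993 0.0954279 ] ((413.359619140625, 282.9347229003906), (25.78831672668457, 139.33045959472656), 86.23172760009766)
grey [ 0.64031347 -0.25882192  0.15455053] [ 0.59132696 -0.13121191  0.23041963]
grey [0.42210164 0.34360011 0.60269775] [0.42597914 0.3461557  0.59477922]
```

View pics/a7.png

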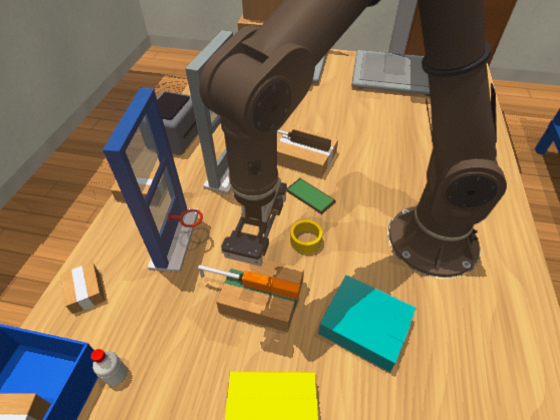

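The pole lies on the green-banded carton, clear of the gripper, at its starting pose and height. The arm hides the grey ring from the side camera, so I check it from the top camera and then hand in.

```bash
python3 - <<'E'
from h import *
g=grab("top"); X=cloud(g); X0=np.load("top_X.npy")
s=np.s_[134:158,349:373]
for Y in(X0,X):
    Z=Y[s].reshape(-1,3); k=abs(Z[:,2]-.23)<.015; print("grey",k.sum(),Z[k].mean(0) if k.any() else 0)
print(arm.sign_off())
E
```

```text
grey 150 [ 0.59738918 -0.16093518  0.2303448 ]
grey 152 [ 0.59754058 -0.16093511  0.23008619]
the job is handed in; nothing more can be done
None
```

The blue window is closed and the hook pole is back on its green-banded carton. I handed the job in after about 14 of the 67 s allowed.

I gripped the pole at its balance point, lowered the hook into the red ring at 0.227 m and pulled the sash down to its stop. Then I unhooked it straight up, laid the pole back at its starting pose and retreated.

Last checks before handing in:
- **Blue ring:** it measured about 0.1036 m, against a limit of 0.115 m. Pressing 3 mm further raised the force by about 3.4 N without moving the ring, so it is on its stop.
- **Pole:** it lies within about 2 mm of where it started, with its top at z 0.095. The gripper was about 16 cm above its release height.
- **Grey ring:** the top camera puts it at 0.230 m, moved by less than 1 mm. The side-camera check of it failed because the arm blocked the view.

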